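# Air-dry the skate bearings: basket in the ring, paddle held at half travel

## Task

Dry the washed skate bearings: lift the steel basket by its arch handle, stand it flat inside the raised ring of the air station and let go of it; then push the station's sprung paddle down with the fingers to half travel, where the grey pad is level with the top of the gauge post beside it, and finish while still holding it there, because it springs up when released. Do not work the paddle before the basket stands in the ring, never push it to the bottom of its travel, and leave everything else on the bench where it is.

Things in the scene. Friction and masses are not known exactly. Their poses are not given: they have to be found in the camera images.
- basket: loose round steel basket (84 mm diameter, wall 34 mm high, 0.2 to 0.35 kg) with bearings fixed in it; origin at the centre of its underside, z up. A rigid arch handle spans its x axis: uprights at x = +-41 mm and a level bar on top, 86 mm long, 12 mm wide in y, 10 mm high, its top 120 mm above the underside. Pinch the bar across y. It stands at the left or right of the bench
- handle (a point): middle of the basket's handle bar, 115 mm above the basket's underside; axes as the basket's
- station: fixed air station: plate 200 (x) by 270 mm (y), 12 mm thick; origin at the centre of its underside, x away from the robot, y left, z up. Locating ring on its left, paddle on its right; a 12 mm pipe runs along the back edge and ends in a nozzle behind the ring, 72 mm above the table at most, its tip 60 mm from the ring's centre
- seat (a point): centre of the locating ring, on the plate's top face (12 mm above the table), where the middle of the basket's underside goes; station axes. The ring stands 10 mm above the plate, inside diameter 102 mm, outside 110 mm; any yaw of the basket fits
- gauge_top (a point): middle of the top of the gauge post (14 by 10 mm), 91 mm above the table, 45 mm to the right (station -y) of the pad's middle. The pad's top is level with it at half travel
- pad (a point): middle of the top of the grey pad (46 mm along station x, 44 mm wide) on the robot-side end of the paddle; moves with it. The paddle hinges about a line along station y, 95 mm behind the pad, 85 mm above the table. Pad top middle above the table: 116 mm at rest, 91 mm at half travel, 66 mm at the bottom
- paddle (a joint): paddle angle: 0 at rest (up, sloping 0.25 rad up towards the robot), 0.25 rad at half travel (level), 0.50 rad at the bottom; grows as the pad is pushed down. A spring returns it: pushing down at the pad takes about 4 N to start, 7 N at half travel, 10 N at the bottom
- bowl: bystander: loose shallow steel parts bowl, 110 mm rim diameter, 40 mm high; origin at the centre of its underside. It stands on the other side of the bench from the basket
- truck: bystander: loose aluminium skate truck, axle 200 mm long along its x, about 52 mm high; origin under its base plate's centre
- clear_box: bystander: fixed clear acrylic box with a sliding door, 140 mm (x) by 180 mm (y) by 100 mm high; origin at the centre of its underside
- hex_key: bystander: loose chrome hex key, 90 mm long along its x with a 30 mm short leg, 6 mm thick; origin at the middle of the long leg's underside
- shield: bystander: loose black plastic bearing shield, a ring of 22 mm diameter, 4 mm thick; origin at the centre of its underside
- wheel: bystander: loose white skate wheel lying flat, 52 mm diameter, 32 mm high; origin at the centre of its underside
- screwdriver: bystander: loose screwdriver lying beyond the station; origin under it, x along it
Things that resemble listed ones, but are neither listed nor needed, are in the scene too. Leave any turquoise look-alike of the basket alone.

How it is judged:
On the way, in this order (a step that is already met when the one before it is completed fails the run):
1. the basket is lifted by its handle, clear of the bench (height (world z) of basket above 0.03 m and distance between the grasp point and handle below 0.05 m and contact force between the fingers and basket above 1 N), for 0.1 s.
2. the basket stands flat in the ring, let go (horizontal distance between basket and seat below 0.013 m and z of basket in the frame of seat below 0.004 m and angle between basket's own z axis and vertical below 0.06 rad and contact force between the fingers and basket below 0.2 N), for 0.2 s.
3. the fingers hold the paddle at half travel (value of joint paddle between 0.16 and 0.34 rad and contact force between the fingers and paddle above 2.5 N), for 0.5 s.
At the end, for the whole second after the job is handed in: The basket stands at rest, untouched by the fingers, on the plate inside the ring (within 13 mm of its centre, less than 4 mm above the plate, tilted less than 0.06 rad) and the fingers still hold the paddle, with more than 2.5 N, between 0.16 and 0.34 rad (half travel is 0.25) (all of step 2 and all of step 3 and linear speed of basket below 0.03 m/s); the arm keeps its last pose, push and grip.
It fails at once if the paddle is worked (beyond 0.10 rad) while the basket is not in the ring (value of joint paddle above 0.1 rad and (horizontal distance between basket and seat above 0.02 m or z of basket in the frame of seat above 0.008 m)).
It fails at once if the paddle is pushed to the bottom of its travel (beyond 0.45 rad) (value of joint paddle above 0.45 rad).
It fails at once if a bystander is moved by more than 30 mm (distance of any of bowl, truck, hex_key, shield, wheel, screwdriver from where it was at the start of the episode above 0.03 m).
It also fails if it takes over 58 s, if anything falls off the work surface, if the arm or the gripper's body presses on something with over 40 N, if the wrist force passes 120 N, or if a joint passes its speed limit or range.

## Robot

A 7-joint arm with a two-finger parallel gripper is mounted at the origin on the work surface. World frame = base frame: x ahead of the robot, y to its left, z up, the work surface at z = 0. Lengths are in m, angles in rad, forces in N, time in s.
With the tool pointing down it reaches from about 0.425 to 0.95 m from the base axis. Payload 4.7 kg.
Tool frame: the origin (TCP) lies on the centre line of the jaws, within the pads' length; the fingertips stand robot.nose_length ahead of it and the grasp point (between the pads) lies 8 mm behind it (robot.nose_length is the distance from the TCP to the fingertips, in m); z points along the fingers, y is the line along which they close (so a half turn about z gives the same grasp; the last joint's range is limited). The gripper opens to 85 mm and grips with 20 to 120 N. Pads are 22 mm wide; open, the fingers measure 114 mm over their backs; the gripper's body (76 mm by 85 mm) begins 54 mm behind the grasp point. The pads swing forward as they close: fully open they stand 13 mm farther back than shut.
Start: joints at [-1.226, 0.469, -0.049, 1.532, 0.024, 1.141, -0.082], TCP at [0.246, 0.628, 0.242] pointing down, gripper open.
Joint ranges: [-2.59, 2.59], [-0.33, 1.99], [-1.39, 1.29], [0.1, 2.45], [-1.04, 4.18], [0.21, 1.99], [-2.66, 2.66]. Speed limits (rad/s): [2.57, 2.57, 3.14, 3.14, 3.14, 3.14, 3.14].

## Interface

Orientations are given as [roll, pitch, yaw] about the fixed x, y, z axes, in that order (R = Rz(yaw) Ry(pitch) Rx(roll)).
In Python, from plant import robot gives the robot as it stands. Calls block until the motion is done:
- robot.goto(position, orientation): joint-space move of the TCP to a pose.
- robot.move_straight(position, vel=0.15, attitude=None, contact_N=None): straight line of the TCP; attitude=None keeps the orientation; vel is the mean speed in m/s. With contact_N (N) it stops when the force on the tool has changed by that much, and returns True; else False.
- robot.move_joints(angles): joint-space move.
- robot.grip(opening, strength=None): opening from 0.0 (shut) to 1.0 (fully open); strength is the grip in N (None keeps the last); returns when the fingers have stopped.
- robot.sleep(seconds).
- robot.inverse_kinematics(position, orientation): joint angles nearest the present ones, or None.
- robot.sense(): the state.
- robot.grab_frame(name): name is "side" or "top"; returns a dict with "image" (420x560x3 uint8, red, green, blue), "range_z" (420x560 float32, m along the optical axis (not along the pixel's ray), 0 where there is no reading), "fx", "fy", "cx", "cy" (pixels), "R" (3x3) and "t" (3): a world point X has camera coordinates R X + t. Camera axes: x right, y down, z forward; pixel columns grow to the right and rows downward; lengths in m; the calibration is good to about 2 mm. A picture is of the moment at which its call begins.
A pose or a line that the arm cannot do raises robot.IKError and nothing moves.
- robot.close_job(): hands the job in; it is judged then, once.
The state is a dict: "t": time; "joint_pos": joint angles; "joint_velocities": joint speeds; "effort": joint torques, N m; "tcp_pos": TCP position; "tcp_rot": TCP orientation; "wrist_force": force on the tool from outside, world axes, zero at the start; "torque": the same for the moment, N m; "opening": opening from 0.0 (shut) to 1.0 (fully open); "gripper_force": force on a finger pad.
Only numpy, scipy, OpenCV 4.12 (cv2) and the standard library are available. Lean on these libraries where they do the work, as an engineer would, in place of code of your own. Each camera call takes 0.05 s, during which the arm holds its last target. There are 200 camera calls.

## Working session

There is one attempt and no reset: what is moved stays moved. The work goes in short steps, each a Python script; the robot and the scene stay as the last script left them, time stands still between calls to the robot, and variables do not carry over. Pictures are saved under pics/ and viewed, at most 10 in all, crops included, and the job is handed in when it is done.

```bash
mkdir -p pics; cat > h.py <<'E'
import numpy as np, cv2
from plant import robot
def grab(n,save=None):
    f=robot.grab_frame(n)
    if save: cv2.imwrite('pics/'+save,f['image'][...,::-1])
    return f
def cloud(f):
    z=f['range_z']; v,u=np.indices(z.shape)
    c=np.stack([(u-f['cx'])/f['fx']*z,(v-f['cy'])/f['fy']*z,z],-1)
    P=(c-f['t'])@f['R']; P[z==0]=np.nan
    return P
E
python3 - <<'E'
from h import *
for n in('top','side'):
    f=grab(n,n+'0.png'); np.savez(n+'0.npz',**f); print(n,f['fx'],f['R'].round(3).tolist(),f['t'])
    print(-np.array(f['R']).T@f['t'])
print(robot.sense(),robot.nose_length)
E
```

```text
top 478.88192240375196 [[-0.003, -1.0, -0.008], [-0.998, 0.004, -0.056], [0.056, 0.007, -0.998]] [0.01936241 0.5900126  1.39635807]
[0.51158553 0.00681251 1.42707374]
side 431.729671712036 [[-0.961, -0.275, -0.019], [-0.172, 0.653, -0.737], [0.215, -0.705, -0.676]] [0.54964411 0.16743645 0.85345986]
[0.37414687 0.64353286 0.71022316]
{'t': 0.1, 'joint_pos': array([-1.22588051,  0.46938952, -0.04859703,  1.53358085,  0.02405782,
        1.14100057, -0.08231139]), 'joint_velocities': array([-2.14272552e-04, -7.40551564e-04, -6.88298375e-05, -2.44178645e-03,
        7.57005811e-04, -9.27570052e-04,  1.08418380e-04]), 'effort': array([ 2.52059021e-03, -5.11522865e+01, -4.65605047e-02, -2.38391215e+01,
        1.07464529e-02,  4.37247872e-03, -4.87996758e-06]), 'tcp_pos': array([0.24627879, 0.62791994, 0.24134426]), 'tcp_rot': array([-3.13979784e+00,  2.34785535e-05,  2.76777888e+00]), 'wrist_force': array([-0.57246171,  0.28948591, -0.7266332 ]), 'torque': array([-0.0276974 ,  0.00021139, -0.00394056]), 'gripper_force': 0.0, 'opening': 1.0051756542811248} 0.011
```

View pics/top0.png

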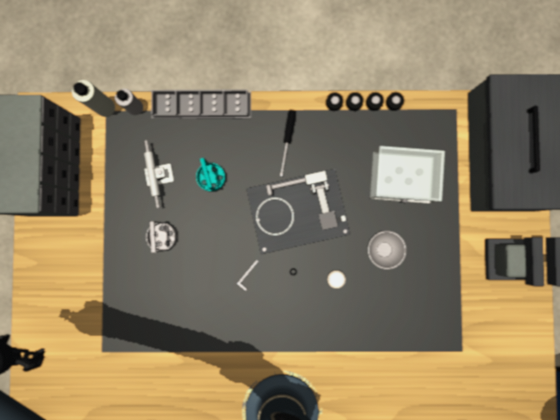

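View pics/side0.png

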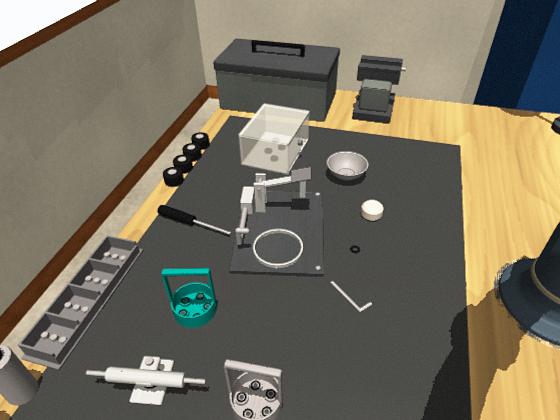

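The top view shows a silvery arch-handled basket at (161,237), the same one as at (253,390) in side. The turquoise arch-handled basket at (210,175) in top, (193,300) in side, is the look-alike. The steel one fits because it is bare metal and stands opposite the bowl at (387,250). The station has its ring at (275,216), its pad at about (328,220) and its gauge post near (345,218). I'll confirm this in one enlarged crop and measure from depth.

```bash
python3 - <<'E'
from h import *
T=dict(np.load('top0.npz'));S=dict(np.load('side0.npz'))
a=cv2.resize(T['image'][200:270,130:200],(400,400),interpolation=2)
b=cv2.resize(T['image'][160:260,240:360],(480,400),interpolation=2)
c=cv2.resize(S['image'][340:420,200:300],(400,320),interpolation=2)
d=cv2.resize(S['image'][160:280,220:340],(400,320),interpolation=2)
im=np.zeros((720,880,3),np.uint8);im[:400,:400]=a;im[:400,400:]=b;im[400:,:400]=c;im[400:,400:800]=d
cv2.imwrite('pics/crop.png',cv2.resize(im,(733,600))[...,::-1])
for n,f in(('top',T),('side',S)):
    P=cloud(f); X,Y,Z=P[...,0],P[...,1],P[...,2]
    sel=(abs(Y-.33)<.12)&(abs(X-.43)<.12)
    print(n,'table z',np.nanmedian(Z[(abs(Y-.15)<.05)&(abs(X-.35)<.05)]))
    m=sel&(Z>.095)&(Z<.14)
    p=P[m]; print('bar',len(p), p.size and (p.mean(0),np.percentile(p[:,2],[5,50,95])))
    if len(p)>5:
        r=cv2.minAreaRect(p[:,:2].astype(np.float32)*1000);print(r)
    m=sel&(Z>.005)&(Z<.06); p=P[m]; print('body',len(p),cv2.minEnclosingCircle(p[:,:2].astype(np.float32)*1000), p.min(0),p.max(0))
    s=(abs(X-.5)<.2)&(abs(Y)<.2)&(Z>.006)&(Z<.017)
    q=P[s];print('plate',len(q),np.median(q[:,2]));
    m=cv2.morphologyEx(s.astype(np.uint8),cv2.MORPH_OPEN,np.ones((3,3)));q=P[m>0]
    print(cv2.minAreaRect(q[:,:2].astype(np.float32)*1000))
    w=(abs(X-.5)<.2)&(abs(Y+.0)<.2)&(Z>.08)&(Z<.135)
    n_,l,st,ce=cv2.connectedComponentsWithStats(w.astype(np.uint8))
    for i in range(1,n_):
        q=P[l==i]; print('high',len(q),q.mean(0).round(4),q.min(0).round(3),q.max(0).round(3),ce[i].round())
E
```

```text
top table z 0.0011127732985637465
bar 150 (array([0.50732072, 0.3541611 , 0.11962048]), array([0.11366365, 0.12027014, 0.12452244]))
((507.6476135253906, 355.01788330078125), (83.00465393066406, 12.983138084411621), 4.5607380867004395)
body 1120 ((429.3131408691406, 332.2138977050781), 164.0652618408203) [0.31012675 0.21172786 0.00500331] [0.54900911 0.4499099  0.05569697]
plate 5275 0.011582040850269901
((601.26220703125, -1.46197509765625), (255.4293975830078, 351.5062561035156), 11.597905158996582)
high 23 [0.6495 0.1972 0.1113] [0.642 0.193 0.083] [0.663 0.2   0.124] [210. 185.]
high 509 [ 0.586  -0.1171  0.1055] [ 0.528 -0.149  0.081] [ 0.662 -0.08   0.127] [324. 208.]
high 21 [ 0.559  -0.1689  0.0894] [ 0.553 -0.174  0.082] [ 0.565 -0.163  0.097] [342. 218.]
side table z 3.8706183400810575e-05
bar 565 (array([0.50609714, 0.35282293, 0.11703113]), array([0.10453172, 0.11860869, 0.12068789]))
((507.70806884765625, 351.4522399902344), (84.68275451660156, 13.27090835571289), 4.392467021942139)
body 1482 ((507.9160461425781, 352.350830078125), 42.77336120605469) [0.46515871 0.3110585  0.00500251] [0.54995924 0.39335061 0.05915075]
plate 6374 0.011204809591768002
((554.7601928710938, 11.197463989257812), (423.4568176269531, 284.78717041015625), 73.7096939086914)
high 599 [ 0.5932 -0.1167  0.1017] [ 0.527 -0.155  0.081] [ 0.66  -0.083  0.122] [283. 179.]
high 84 [0.6498 0.1961 0.1119] [0.641 0.189 0.081] [0.67  0.2   0.122] [206. 272.]
high 1 [0.6445 0.2    0.0906] [0.644 0.2   0.091] [0.644 0.2   0.091] [209. 282.]
```

View pics/crop.png

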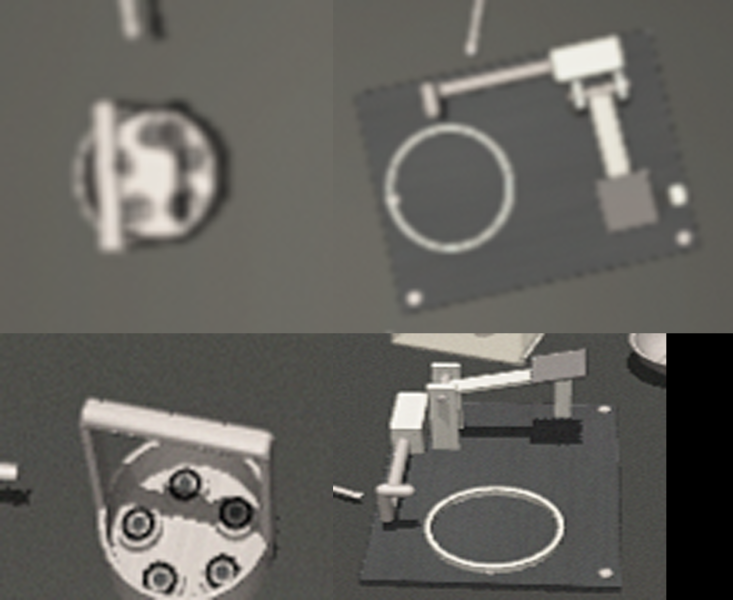

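The crop confirms the bare steel basket, with its bar running along world x and turned about +4.5°. It also shows the empty white ring, the grey pad and the white gauge post right of the pad. Next I'll fit the ring, plate yaw, pad and gauge.

```bash
python3 - <<'E'
from h import *
from scipy.optimize import least_squares
T=dict(np.load('top0.npz'));S=dict(np.load('side0.npz'))
for n,f in(('top',T),('side',S)):
    P=cloud(f);X,Y,Z=P[...,0],P[...,1],P[...,2]; img=f['image'].astype(int); g=img.min(-1)
    c=np.array([.565,.022])
    for it in range(4):
        d=np.hypot(X-c[0],Y-c[1])
        m=(abs(d-.053)<(.02 if it==0 else .008))&(g>120)&(Z<.035)
        # backproject pixels to z=.022 plane
        v,u=np.nonzero(m); R,t=np.array(f['R']),np.array(f['t']);o=-R.T@t
        r=np.stack([(u-f['cx'])/f['fx'],(v-f['cy'])/f['fy'],np.ones(len(u))],-1)@R
        q=o+r*((.022-o[2])/r[:,2])[:,None]
        s=least_squares(lambda p:np.hypot(q[:,0]-p[0],q[:,1]-p[1])-p[2],[*c,.053],loss='soft_l1',f_scale=.002)
        c=s.x[:2]
    print(n,'ring',s.x,len(q),'depth z',np.nanmedian(Z[m]))
    # plate: connected component of height 6..17mm near ring
    d=np.hypot(X-c[0],Y-c[1])
    m=(Z>.0075)&(Z<.13)&(np.hypot(X-.575,Y+.045)<.185)
    k,l,st,ce=cv2.connectedComponentsWithStats(cv2.morphologyEx(m.astype(np.uint8),cv2.MORPH_OPEN,np.ones((5,5),np.uint8)))
    i=1+np.argmax(st[1:,4]);q=P[l==i];q=q[q[:,2]<.017];print('plate',cv2.minAreaRect(q[:,:2].astype(np.float32)*1000))
    hi=(Z>.105)&(abs(X-.545)<.05)&(abs(Y+.12)<.05)&(img.max(-1)<170)&(img.max(-1)>70)
    q=P[hi];print('pad',len(q),q.mean(0),q.min(0),q.max(0),cv2.minAreaRect(q[:,:2].astype(np.float32)*1000))
    for a in((.545,-.12),):
        w=(Z>.08)&(Z<.1)&(abs(X-.56)<.03)&(abs(Y+.168)<.02);q=P[w];print('gauge',len(q),len(q) and (q.mean(0),q.min(0),q.max(0)))
E
```

```text
top ring [0.56805186 0.02132234 0.05280593] 335 depth z 0.016242318614483102
plate ((583.4837036132812, -46.1190185546875), (199.51853942871094, 269.8404235839844), 12.452848434448242)
pad 263 [ 0.55279843 -0.12441568  0.11572558] [ 0.52788987 -0.14944703  0.10644163] [ 0.57754186 -0.09932855  0.12694137] ((553.9833984375, -124.49117279052734), (46.7996826171875, 43.80514144897461), 12.28892707824707)
gauge 21 (array([ 0.5590387 , -0.16890529,  0.0893589 ]), array([ 0.55315459, -0.17395744,  0.08152924]), array([ 0.56469017, -0.16331462,  0.09689636]))
side ring [0.56661949 0.02140463 0.05252467] 384 depth z 0.019769938839594575
plate ((582.1034545898438, -51.81597900390625), (199.689697265625, 274.43212890625), 12.134986877441406)
pad 238 [ 0.55162094 -0.12592809  0.11463214] [ 0.52743455 -0.15509424  0.10551582] [ 0.57599527 -0.10344699  0.12157511] ((553.0706176757812, -129.17543029785156), (42.78470230102539, 46.56761169433594), 12.32376766204834)
gauge 0 0
```

```bash
python3 - <<'E'
from h import *
yaw=.078
ops=[]
for y in(yaw,yaw+np.pi,yaw-np.pi):
    q=robot.inverse_kinematics([.5072,.3525,.2],[np.pi,0,y]); print(y,None if q is None else np.round(q,2))
    if q is not None: ops.append((np.abs(q-robot.sense()['joint_pos']).max(),y))
y=min(ops)[1]; o=[np.pi,0,y]
robot.goto([.5072,.3525,.20],o); robot.move_straight([.5072,.3525,.107],vel=.08)
print(robot.sense()['wrist_force'])
robot.grip(0.0,60); s=robot.sense();print(s['opening'],s['gripper_force'])
robot.move_straight([.5072,.3525,.255],vel=.1)
robot.sleep(.2)
s=robot.sense();print(y,s['t'],s['tcp_pos'],s['opening'],s['gripper_force'],s['wrist_force'],s['joint_pos'].round(2))
f=grab('side','lift.png');P=cloud(f);X,Y,Z=np.moveaxis(P,-1,0)
m=(Z>.1)&(Z<.23)&(np.hypot(X-.507,Y-.3525)<.06);q=P[m];print(q.min(0),q.max(0))
E
```

```text
0.078 [-1.11  0.46  0.59  1.75 -0.29  1.02 -1.9 ]
3.219592653589793 [-0.64  0.41 -0.04  1.72  0.02  1.01  0.96]
-3.0635926535897933 [-0.64  0.41 -0.04  1.72  0.02  1.01  0.96]
[ 0.0223857   0.06864307 -0.12719578]
0.12436428792914134 58.83045494556427
-3.0635926535897933 5.3417 [0.50709902 0.35239464 0.25454731] 0.12548382767354327 58.379695415496826 [-0.38301991  0.12375185 -2.9838999 ] [-0.64  0.37 -0.04  1.66  0.02  1.12  0.96]
[0.46501302 0.30903225 0.14551589] [0.5509729  0.39375287 0.22876263]
```

View pics/lift.png

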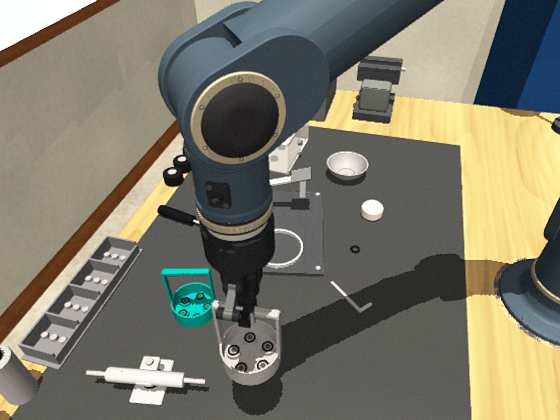

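The basket is held by its bar and hangs level at side pixel (248,350). Next I'll carry it to the ring, lower it until contact and check before releasing.

```bash
python3 - <<'E'
from h import *
o=robot.sense()['tcp_rot'].copy()
p=[.567,.0218]
robot.move_straight([*p,.255],vel=.15)
robot.move_straight([*p,.155],vel=.12)
f=grab('side');P=cloud(f);X,Y,Z=np.moveaxis(P,-1,0)
m=(Z>.035)&(Z<.09)&(np.hypot(X-p[0],Y-p[1])<.05);q=P[m];print('hang',q.min(0),q.max(0))
c=robot.move_straight([*p,.112],vel=.03,contact_N=4)
s=robot.sense();print(c,s['t'],s['tcp_pos'],s['wrist_force'],s['tcp_rot'])
f=grab('side','seat.png');P=cloud(f);X,Y,Z=np.moveaxis(P,-1,0)
m=(Z>.03)&(Z<.06)&(np.hypot(X-p[0],Y-p[1])<.05);q=P[m];print(q.min(0),q.max(0))
cv2.imwrite('pics/seat.png',cv2.resize(f['image'][130:310,200:380],(600,600))[...,::-1])
E
```

```text
hang [ 0.52564153 -0.02089878  0.04732778] [0.61166256 0.06490699 0.08858473]
True 9.9083 [0.56679852 0.02152417 0.11904356] [-1.40781075 -0.14325134  4.79889031] [-3.14126041e+00 -1.16809469e-03 -3.06364204e+00]
[ 0.52399943 -0.02202979  0.03000496] [0.61014758 0.06323619 0.05912971]
```

View pics/seat.png

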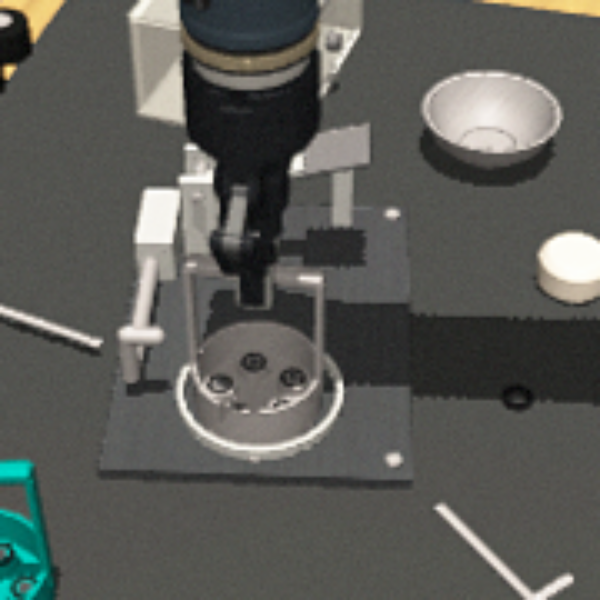

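The basket stands inside the ring at crop pixel (258,395), and contact came at TCP 0.119, exactly as expected for the underside on the plate. Now I'll release, retreat and check.

```bash
python3 - <<'E'
from h import *
robot.grip(0.6); robot.sleep(.3)
robot.move_straight([.567,.0215,.25],vel=.1)
robot.grip(0.0,20)
# to above pad, clear
robot.move_straight([.552,-.125,.20],vel=.15)
f=grab('side');P=cloud(f);X,Y,Z=np.moveaxis(P,-1,0)
cv2.imwrite('pics/rel.png',cv2.resize(f['image'][130:310,200:380],(600,600))[...,::-1])
p=(.567,.0215)
m=(Z>.03)&(Z<.135)&(np.hypot(X-p[0],Y-p[1])<.055);q=P[m];print(q.min(0),q.max(0))
b=q[q[:,2]>.12];print('bar',b.mean(0),cv2.minAreaRect(b[:,:2].astype(np.float32)*1000),np.percentile(b[:,2],[50,95]))
hi=(Z>.1)&(Z<.13)&(abs(X-.55)<.04)&(abs(Y+.125)<.04);q=P[hi];print('pad',len(q),q.mean(0))
s=robot.sense();print(s['t'],s['tcp_pos'],s['opening'],s['wrist_force'])
E
```

```text
[ 0.52456377 -0.02046185  0.03000581] [0.61093763 0.06375604 0.13369094]
bar [0.56663354 0.02334788 0.12880918] ((567.78369140625, 21.29430389404297), (86.05094146728516, 14.832460403442383), 5.082737922668457) [0.129788   0.13264319]
pad 276 [ 0.55395673 -0.12570162  0.11344368]
13.975 [ 0.55246098 -0.12378954  0.20032281] -0.0016775158487845007 [ 0.59470388 -0.12005877 -0.18170449]
```

View pics/rel.png

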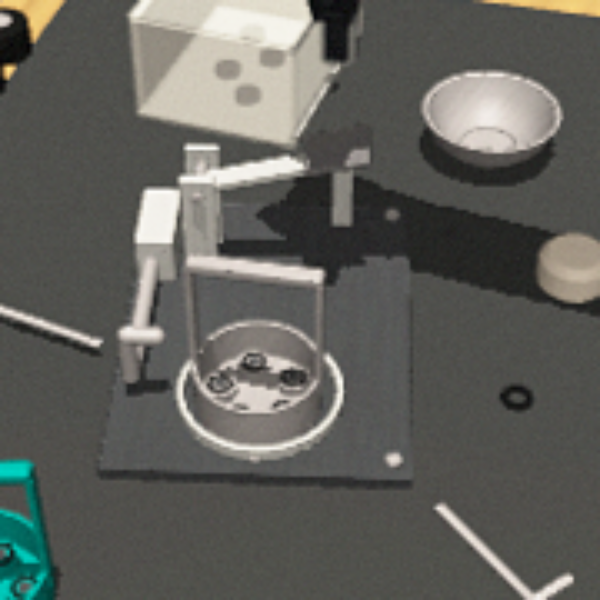

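The basket stands upright and released in the ring, centred at about (0.567,0.021), and the fingers are above the pad at crop pixel (335,145). Now I'll press the paddle.

```bash
python3 - <<'E'
from h import *
p=[.551,-.125]
c=robot.move_straight([*p,.112],vel=.04,contact_N=2.5)
s=robot.sense();print(c,s['tcp_pos'],s['wrist_force'])
robot.move_straight([*p,.102],vel=.02); robot.sleep(.4)
s=robot.sense();print(s['t'],s['tcp_pos'],s['wrist_force'],s['opening'])
f=grab('side');P=cloud(f);X,Y,Z=np.moveaxis(P,-1,0)
cv2.imwrite('pics/push.png',cv2.resize(f['image'][150:240,250:340],(600,600),interpolation=2)[...,::-1])
a=.215;dx,dy=X-.553,Y+.125;u=dx*np.cos(a)+dy*np.sin(a);w=-dx*np.sin(a)+dy*np.cos(a)
m=(abs(u)<.026)&(abs(w)<.024)&(Z>.06)&(Z<.13)&(f['image'].max(-1)>75);print('pad',m.sum(),np.percentile(Z[m],[10,50,90]))
m=(abs(u)<.012)&(abs(w+.045)<.012)&(Z>.06)&(Z<.13);print('gauge',m.sum(),Z[m].max() if m.any() else 0)
E
```

```text
True [ 0.55082527 -0.1250539   0.12699272] [-0.10693639 -0.91908501  3.00568817]
17.3833 [ 0.54922811 -0.1253417   0.10155779] [-4.73411589 -0.69898719  6.27621864] -0.0014979068085075342
pad 152 [0.08403223 0.08938962 0.10342039]
gauge 0 0
```

View pics/push.png

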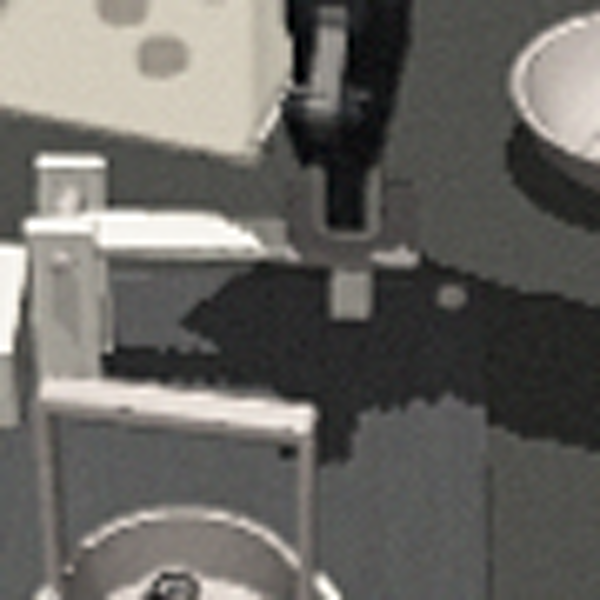

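The paddle is level, with the fingers on the pad at crop pixel (345,230) and a pad height of about 0.090. The push is about 6.3 N, which matches half travel, so I'll hand in.

```bash
python3 - <<'E'
from h import *
robot.sleep(.3); s=robot.sense();print(s['t'],s['tcp_pos'],s['wrist_force'])
print(robot.close_job())
E
```

```text
17.7333 [ 0.54917967 -0.12530773  0.10152311] [-4.18720855 -1.23229395  7.57303541]
the job is handed in; nothing more can be done
None
```

I handed the job in at about 18 s: the steel basket stands released in the station's ring, and the fingers are holding the paddle at half travel with roughly 7 N; the hand-in gave no verdict.

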